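Pry the retaining clip off the knife sharpener's spindle

ROBOT

A 7-joint arm with a two-finger parallel gripper is mounted at the origin on the work surface; the furniture and walls round the work are solid. World frame = base frame: x ahead of the robot, y to its left, z up, the work surface at z = 0. Lengths are in mm, angles in rad, forces in N, time in s.
With the tool pointing down it reaches from about 400 to 875 mm from the base axis. Payload 4.4 kg.
Tool frame: the origin (TCP) lies at the very end of the fingers, on their centre line; the grasp point (between the pads) lies 19 mm behind it; z points along the fingers, y is the line along which they close (so a half turn about z gives the same grasp; the last joint's range is limited). The gripper opens to 85 mm and grips with 20 to 120 N. Pads are 22 mm wide; open, the fingers measure 114 mm over their backs; the gripper's body (76 mm by 85 mm) begins 54 mm behind the grasp point. The pads swing forward as they close: fully open they stand 13 mm farther back than shut.
Start: joints at [1.05, 0.628, 0.038, 1.517, -0.027, 0.996, -0.02], TCP at [285.562, -583.928, 231.313] pointing down, gripper open.
Joint ranges: [-3.06, 3.06], [-0.37, 2.12], [-1.25, 1.32], [0.18, 2.47], [-1.1, 4.24], [0.23, 1.98], [-2.94, 2.94]. Speed limits (rad/s): [2.57, 2.57, 3.14, 3.14, 3.14, 3.14, 3.14].

INTERFACE

Orientations are given as [roll, pitch, yaw] about the fixed x, y, z axes, in that order (R = Rz(yaw) Ry(pitch) Rx(roll)).
In Python, from cell import read_state, get_image, camera_params, finish_job gives the robot as it stands.
- The arm moves only by the tool arm_command, never from a script. Its argument "deltas" is a list of rows, each an object of numbers: "dx", "dy", "dz": the shift along the world's x, y, z in m; "yaw": the turn about the world's z in degrees; "jaw": the opening, from 0 (shut) to 1 (fully open). A call has 1 to 20 rows; each row is the pose to reach, as a shift and turn from the pose commanded when the call began; what a row does not reach only later rows make up. A row lasts 1/10 s, in which the tool goes at most 50 mm and 8.59 degrees, less where a joint would pass 70% of its speed; a pose out of reach is approached as far as the arm can. A call with a gripper value outside its range is refused whole. The fingers move at their own pace and stop on an object; the grip force is fixed at half the most. Time passes only in rows, so rows that repeat a pose let the fingers close. It gives the time, the measured TCP pose, the force, the opening and the grip force at its end, in the units of the state.
- read_state(): the state, without advancing time (a new reading comes with each control period).
- get_image(name): name is "scene" or "side" or "wrist"; returns (picture, depth): 480x640x3 uint8, red, green, blue; 480x640 float32, mm along the optical axis (not along the pixel's ray), 0 where there is no reading.
- camera_params(name): a dict with "camera_matrix" (3x3 intrinsics, pixels), "extrinsics" (4x4, takes a point from camera to world coordinates). Camera axes: x right, y down, z forward; pixel columns grow to the right and rows downward; lengths in mm; the calibration is good to about 2 mm. The wrist camera is an equidistant fisheye: a pixel r from the principal point sees the ray r / f radians off the axis. A picture is of the moment at which its call begins: read the wrist's pose just before it. camera_params takes no time and is no camera call; for the wrist camera it gives the pose at the moment of the call.
- finish_job(): hands the job in; it is judged then, once.
The state is a dict: "clock": time; "qpos": joint angles; "qd": joint speeds; "tau": joint torques, N m; "eef_pos": TCP position; "tool_rot": TCP orientation; "force": force on the tool from outside, world axes, zero at the start; "torque": the same for the moment, N m; "width": finger opening in mm; "gripper_force": force on a finger pad.
Only numpy, scipy, OpenCV 4.12 (cv2) and the standard library are available. Lean on these libraries where they do the work, as an engineer would, in place of code of your own. Each camera call takes 0.05 s, during which the arm holds its last target. There are 200 camera calls.

TASK

The knife sharpener's stone is due for a change: take the hooked pick out of its holder, ease its tip along the spindle and under the bow of the sprung retaining clip, and pry the clip up out of its groove, gently, without leaning hard on the spindle or touching the clip with the fingers. Leave the clip lying in the sharpener's tray and stand the pick back in its holder, upright and fully down, without moving the spice jar or the salt shaker.

Things in the scene. Friction and masses are not known exactly. Their poses are not given: they have to be found in the camera images.
- sharpener: Hand-cranked knife sharpener, fixed. Origin on the table, on its midline; x runs level along the spindle from its free end towards the gear housing, z up. Grey housing at x +33 to +67 mm, 129 mm high; stone wheel 80 mm diameter at x +4 to +22 mm with a 36 mm flange at x +1 mm. The catch tray under it spans x -120 to +70, y -70 to +70 mm.
- tray_floor (a point): Point on the inner floor of the sharpener's open grey tray, 11 mm above the table, in the tray's middle (sharpener x -25 mm, y 0). Tray 190 x 140 mm outside, rim 32 mm above the table, walls 5 mm.
- spindle_end (a point): Centre of the steel spindle's free end: sharpener x -57 mm, y 0, 105 mm above the table. The spindle is 20 mm in diameter and level along the sharpener's x; plain for 23 mm from this end, then the groove, then plain for 28 mm to the flange.
- clip_seat (a point): Point on the spindle's axis in the middle of the groove (5.5 mm wide, bottom diameter 15 mm): sharpener x -30 mm, y 0, z 105 mm; its axes are the sharpener's. The seated clip's origin is here.
- clip: Sprung retaining clip of dark steel wire 3.5 mm thick, about 27 mm wide, 29 mm high, 24 g. Origin: ring centre; x along the spindle, z up through the bow. Two sprung jaws hug the groove, ending in flared toes 12 mm below the origin. It lets go after 3 to 7 mm of lift straight up at a pull of 6 to 15 N and hops up; it may then hang on the hook, drop, or lie on the spindle until swept off.
- clip_bow (a point): Middle of the underside of the clip's straight bow, 12.9 mm above the clip's origin, so 2.9 mm above the top of the spindle when seated. The window under the bow is 9 mm wide between the jaws and open along the spindle.
- pick: Hooked pick, about 147 mm long, 80 g, upright in its holder, hook down. Origin: on the rod's axis, 75 mm below the collar; z up, x the way the hook points. Collar 34 x 22 mm at z 75 to 81 mm; wooden handle 18 x 14 mm (x, y) at z 81 to 147 mm: grip it across y. The telescopic shank holds fast where it was set: hook underside at z 0 to -6 mm, not measured; find it by touch.
- pick_holder: Wooden holder, fixed: foot plate 90 x 60 mm, block 52 x 30 mm, 92 mm high, slot open at the top (holder x -9 to +23 mm, y -7 to +7 mm, 84 mm deep). Origin on the table below the pick's rod. The pick stands with its collar on the block, its origin 17 mm above this one, x axes alike.
- shaker: Salt shaker 44 mm diameter, 90 mm high, loose, to be left alone. Origin: centre of its underside.
- spice_jar: Spice jar with a red cap, 45 mm diameter, 106 mm high, loose, to be left alone. Origin: centre of its underside.
- pick_collar (a point): Centre of the underside of the pick's collar, at pick z 75 mm. Below it a 9 mm sleeve, then the 6 mm shank, with the hook at its foot: a wedge at right angles, reaching to pick x +18.7 mm, 2 mm wide, flat below; 2 mm high at the tip, rising to 3.8 mm at x 9 mm and level from there to the shank.
Not all that is in view belongs to the job. What is meant by the pick is not orange, and is the smaller of those in its own colour. Of the things that look like the pick_holder, the larger one is meant.

How it is judged:
By the outcome, as a careful person would: the job done as asked, in the order asked, and still so for the second after the job is handed in, with the robot touching nothing.
It also fails if it takes over 58 s, if anything falls off the work surface, if the arm or the gripper's body presses on something with over 40 N, if the wrist force passes 120 N, or if a joint passes its speed limit or range.

## Working session

There is one attempt and no reset: what is moved stays moved. The work goes in short steps, Python scripts to look and compute and a tool call to move; the robot and the scene stay as the last step left them, time stands still between calls to the robot, and variables do not carry over. Pictures are saved under pics/ and viewed, at most 10 in all, crops included, and the job is handed in when it is done.

Besides the shell and the picture viewer there is one more tool, called by a JSON object that holds its "fn" and its "kwargs", one argument or row to a line. arm_command: Moves the arm, as the interface text tells. Its arguments: {"type":"object","properties":{"deltas":{"type":"array"}},"required":["deltas"]}

```bash
mkdir -p pics; python3 - <<'E'
from cell import *
import cv2,numpy as np
s=read_state();print(s)
for n in("scene","side"):
    im,d=get_image(n);np.savez(f"{n}0.npz",im=im,d=d)
    cv2.imwrite(f"pics/{n}0.png",im[:,:,::-1])
    p=camera_params(n);print(n,np.round(p["camera_matrix"],1).tolist(),np.round(p["extrinsics"],3).tolist())
E
```

```text
{'clock': 0.0, 'qpos': array([ 1.05021661,  0.6293647 ,  0.03845711,  1.51840781, -0.02700918,
        0.99625579, -0.0199746 ]), 'qd': array([-0.00103261, -0.00027012,  0.00018641,  0.00169917, -0.00049799,
        0.00193069,  0.00163444]), 'tau': array([ 7.93538456e-04, -5.63397360e+01,  1.22667555e+00, -1.93443775e+01,
        1.10994812e-02,  1.04885155e-02, -1.26559030e-05]), 'eef_pos': array([ 285.26277202, -583.35297726,  230.36457985]), 'tool_rot': array([-3.13967567e+00,  2.80632030e-05,  4.54786978e-01]), 'force': array([-0.71250805, -0.73280178,  0.29101274]), 'torque': array([-0.06114841,  0.0034094 ,  0.01826563]), 'gripper_force': 0.0, 'width': 85.65171800840477}
scene [[476.9, 0.0, 312.9], [0.0, 476.9, 236.6], [0.0, 0.0, 1.0]] [[0.899, -0.367, 0.237, 183.354], [-0.437, -0.756, 0.487, -291.049], [0.0, -0.542, -0.84, 1099.345], [0.0, 0.0, 0.0, 1.0]]
side [[450.1, 0.0, 312.6], [0.0, 450.1, 234.2], [0.0, 0.0, 1.0]] [[0.991, -0.056, 0.121, 341.101], [-0.134, -0.42, 0.898, -506.701], [0.001, -0.906, -0.424, 462.087], [0.0, 0.0, 0.0, 1.0]]
```

View pics/scene0.png

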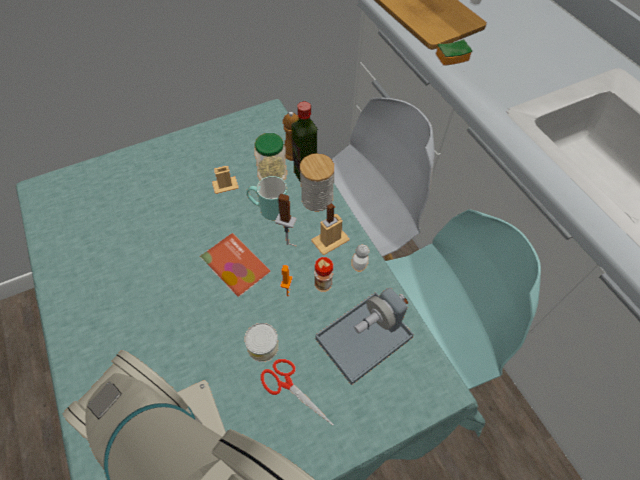

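View pics/side0.png

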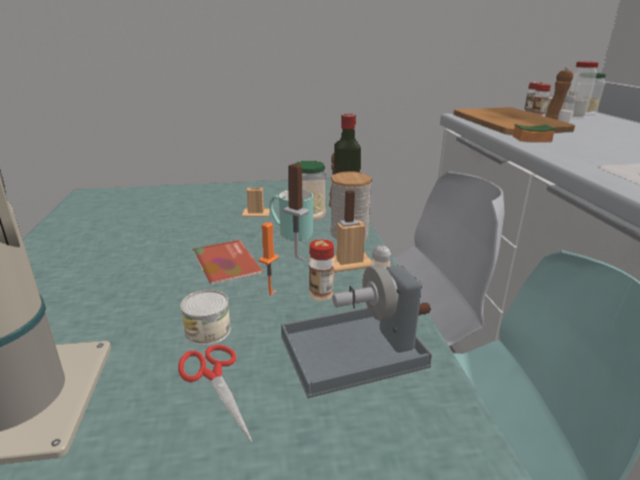

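The orange pick is a decoy and so is the bigger dark one. The target pick stands in the larger holder, at scene (331,225) and side (349,225). The sharpener is at scene (370,330) and side (360,320).

```bash
cat > h.py <<'E'
from cell import *
import cv2,numpy as np
def cloud(d,n):
    p=camera_params(n);K=p["camera_matrix"];E=p["extrinsics"]
    v,u=np.mgrid[:480,:640];c=np.stack([(u-K[0,2])/K[0,0]*d,(v-K[1,2])/K[1,1]*d,d],-1)
    return c@np.array(E)[:3,:3].T+np.array(E)[:3,3]
E
python3 - <<'E'
from h import *
A=np.load("scene0.npz");B=np.load("side0.npz")
a=cv2.resize(A["im"][190:390,290:430],None,fx=3,fy=3,interpolation=2)
b=cv2.resize(B["im"][180:380,270:430][:, :],None,fx=2.5,fy=3,interpolation=2)
cv2.imwrite("pics/crop.png",np.hstack([a,b[:, :380]])[:,:,::-1])
for n,D,box in(("scene",A,(200,300,300,360)),("side",B,(185,320,275,380))):
    w=cloud(D["d"],n)
    # holder top block
    v0,u0,v1,u1=box;m=np.zeros((480,640),bool);m[v0:v1,u0:u1]=1
    m&=D["d"]>0
    for lo,hi in((85,97),(110,135),(150,180)):
        k=m&(w[...,2]>lo)&(w[...,2]<hi);P=w[k]
        print(n,lo,len(P),np.median(P,0).round(1),cv2.minAreaRect(P[:,:2].astype(np.float32)))
    m=np.zeros((480,640),bool)
    if n=="scene":m[270:390,310:420]=1
    else:m[290:390,270:440]=1
    m&=D["d"]>0
    for lo,hi in((6,16),(27,36),(116,135)):
        k=m&(w[...,2]>lo)&(w[...,2]<hi);P=w[k]
        print(n,"tray",lo,len(P),np.median(P,0).round(1),cv2.minAreaRect(P[:,:2].astype(np.float32)))
E
```

```text
scene 85 211 [517.3 305.   90.7] ((493.2001037597656, 256.806884765625), (133.58953857421875, 145.29421997070312), 3.2786753177642822)
scene 110 47 [520.6 309.7 121.8] ((485.8581848144531, 260.53302001953125), (138.6524200439453, 23.265838623046875), 52.32313537597656)
scene 150 55 [523.1 312.4 160. ] ((523.9415283203125, 314.41943359375), (18.690336227416992, 14.987292289733887), 20.699312210083008)
scene tray 6 3035 [454.6  19.    9.8] ((456.6278076171875, 76.35327911376953), (246.20053100585938, 262.7926330566406), 0.1828133761882782)
scene tray 27 536 [449.7  12.2  30.2] ((462.17724609375, 85.1865005493164), (190.36996459960938, 253.1519317626953), 10.986802101135254)
scene tray 116 639 [535.1  36.  126.3] ((508.6739501953125, 36.04044723510742), (110.0538558959961, 75.26763916015625), 10.133440971374512)
side 85 464 [525.6 307.6  90.7] ((532.41552734375, 370.3067932128906), (400.8620910644531, 112.82249450683594), 81.46823120117188)
side 110 496 [531.6 416.  124.2] ((508.8883056640625, 255.92132568359375), (419.5059509277344, 90.15406799316406), 75.9665298461914)
side 150 77 [524.8 310.2 158.5] ((525.1282348632812, 312.5491027832031), (14.531411170959473, 17.85114860534668), 81.24276733398438)
side tray 6 5559 [463.1  28.6  10.5] ((461.6925048828125, 95.13858032226562), (189.81358337402344, 275.5310363769531), 10.715105056762695)
side tray 27 1364 [463.4 -11.6  30.6] ((473.93243408203125, 30.492088317871094), (189.97802734375, 144.36602783203125), 10.751670837402344)
side tray 116 253 [519.    8.3 120.1] ((516.395263671875, 10.240211486816406), (26.780141830444336, 99.23544311523438), 83.46288299560547)
```

View pics/crop.png

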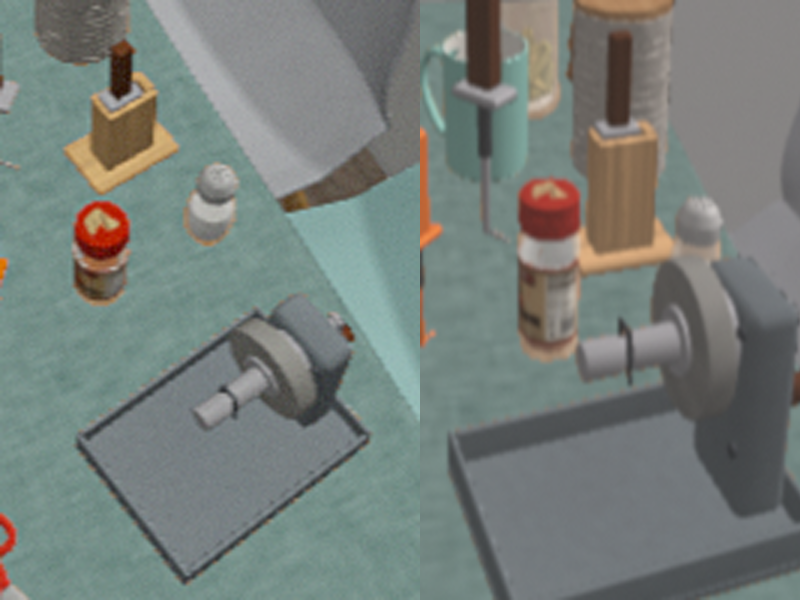

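The crop shows the clip as a dark ring about halfway along the spindle (crop 235,400 left; 625,350 right). The tray's yaw is about 10.7°. Next I'll refine the spindle and holder.

```bash
python3 - <<'E'
from h import *
R=lambda a:np.array([[np.cos(a),-np.sin(a)],[np.sin(a),np.cos(a)]])
o=np.array([498.5,35.2]);th=np.radians(10.7)
for n in("scene","side"):
    D=np.load(n+"0.npz");w=cloud(D["d"],n);im=D["im"];hsv=cv2.cvtColor(im,cv2.COLOR_RGB2HSV)
    ok=D["d"]>0
    l=(w[...,:2]-o)@R(th); 
    # tray rim
    k=ok&(w[...,2]>24)&(w[...,2]<36)&(abs(l[...,0]+25)<110)&(abs(l[...,1])<82);P=w[k]
    print(n,"rim",k.sum(),cv2.minAreaRect(P[:,:2].astype(np.float32)))
    # spindle
    for a,b in((-54,-47),(-47,-38),(-22,-10),(-9,-2)):
        k=ok&(l[...,0]>a)&(l[...,0]<b)&(abs(l[...,1])<16)&(w[...,2]>90)&(w[...,2]<125)
        q=np.c_[l[k],w[k][:,2]]
        if len(q)>5:
            # circle fit radius 10 in y,z
            from scipy.optimize import least_squares
            s=least_squares(lambda c:np.hypot(q[:,1]-c[0],q[:,2]-c[1])-10,[0,105],loss='soft_l1').x
            print(" spindle",a,b,len(q),s.round(2),"top",np.percentile(q[:,2],95).round(1))
    k=ok&(abs(l[...,1])<16)&(w[...,2]>90)&(w[...,2]<120)&(l[...,0]<0)
    print(" minx",np.sort(l[k][:,0])[:8].round(1))
    k=ok&(abs(l[...,1])<16)&(w[...,2]>115.5)&(w[...,2]<125)&(l[...,0]<-10)&(l[...,0]>-50)
    print(" cliptop",k.sum(),np.c_[l[k],w[k][:,2]].round(1)[:12].tolist())
    k=ok&(w[...,2]>126)&(w[...,2]<133)&(l[...,0]>28)&(l[...,0]<75)&(abs(l[...,1])<40)
    print(" housing top",k.sum(),cv2.minAreaRect(l[k].astype(np.float32)))
    # holder
    near=ok&(np.hypot(w[...,0]-524,w[...,1]-312)<60)
    wood=(hsv[...,0]>8)&(hsv[...,0]<25)&(hsv[...,1]>80)
    for lo,hi,nm,m in((86,96,"block",wood),(4,16,"foot",wood),(94,103,"collar",~wood),(101,162,"handle",hsv[...,2]>0)):
        k=near&m&(w[...,2]>lo)&(w[...,2]<hi)
        if k.sum()>4:
            r=cv2.minAreaRect(w[k][:,:2].astype(np.float32));print(nm,k.sum(),np.median(w[k],0).round(1),np.round(r[0],1),np.round(r[1],1),round(r[2],1))
    for nm,c in(("jar",1),("shaker",0)):
        if c: k=ok&(w[...,2]>90)&(w[...,2]<112)&((hsv[...,0]<8)|(hsv[...,0]>172))&(hsv[...,1]>150)&(w[...,0]<520)
        else: k=ok&(w[...,2]>50)&(w[...,2]<95)&(hsv[...,1]<40)&(np.hypot(w[...,0]-545,w[...,1]-215)<60)
        if k.sum()>4: print(nm,k.sum(),np.median(w[k],0).round(1),np.ptp(w[k],0).round(0))
E
```

```text
scene rim 600 ((472.7320556640625, 30.385528564453125), (190.82504272460938, 141.2058563232422), 10.823843955993652)
 spindle -54 -47 27 [ -0.12 102.92] top 113.8
 spindle -47 -38 38 [-7.0000e-02  1.0364e+02] top 115.0
 spindle -22 -10 48 [  0.22 103.52] top 115.1
 spindle -9 -2 25 [4.0000e-02 1.0359e+02] top 114.8
 minx [-57.7 -57.4 -57.3 -57.2 -57.2 -57.1 -56.9 -56.9]
 cliptop 19 [[-11.3, -2.6, 116.2], [-31.3, 8.1, 118.6], [-30.0, 6.5, 119.7], [-19.7, 1.0, 115.7], [-32.5, 6.6, 117.4], [-31.5, 4.6, 119.9], [-30.3, 2.9, 121.4], [-31.6, 1.2, 120.9], [-28.1, 1.3, 115.7], [-31.4, -1.9, 120.9], [-30.1, -3.5, 122.2], [-32.1, -3.1, 118.7]]
 housing top 246 ((45.944915771484375, -0.5880756378173828), (61.36354446411133, 35.012325286865234), 89.82621765136719)
block 97 [530.6 307.3  89.6] [529.2 314.5] [55.7 29.5] 9.8
foot 291 [514.6 301.3   7. ] [529.4 315.2] [89.4 58.4] 8.3
collar 51 [517.9 310.4  96.6] [524.8 314.3] [33.7 22.2] 4.2
handle 128 [521.9 310.3 136.4] [524.2 314.2] [19.  15.7] 17.0
jar 201 [449.4 194.7 104.2] [43. 42. 19.]
shaker 203 [559.2 205.5  79.7] [34. 34. 41.]
side rim 1
[... 380 characters left out ...]
, 5.7, 120.7], [-29.7, 5.1, 120.8], [-31.0, 5.5, 119.2], [-30.6, 2.8, 120.6], [-28.9, 3.1, 120.2], [-31.0, 5.4, 117.6], [-30.8, 2.3, 119.3], [-30.9, -1.5, 121.6], [-29.2, -1.2, 121.1], [-31.2, 4.7, 116.3], [-31.1, -2.0, 120.3], [-30.1, -3.1, 120.7]]
 housing top 417 ((47.662357330322266, -0.6006355285644531), (34.775543212890625, 62.370540618896484), 0.5144327878952026)
block 129 [530.2 305.   90.4] [530.4 313.8] [51.3 28. ] 7.2
foot 361 [529.2 299.8   7.4] [532.2 311.9] [85.1 58.8] 3.7
collar 86 [523.3 309.7  96.9] [525.7 313.2] [33.3 19.2] 7.7
handle 284 [524.1 309.7 133. ] [524.1 311.4] [12.9 20.1] 67.5
jar 258 [452.8 188.1 104.2] [40. 40. 18.]
shaker 283 [563.8 201.1  78.7] [34. 27. 38.]
```

```bash
python3 - <<'E'
from h import *
for n in("scene","side"):
    D=np.load(n+"0.npz");w=cloud(D["d"],n)
    l=w-np.array([524.5,313,0]);a=np.radians(7);X=l[...,0]*np.cos(a)+l[...,1]*np.sin(a);Y=-l[...,0]*np.sin(a)+l[...,1]*np.cos(a)
    k=(D["d"]>0)&(w[...,2]>80)&(abs(X)<75)&(abs(Y)<110)&(np.hypot(X,Y)>35)
    for y0 in range(-110,110,20):
        q=k&(Y>=y0)&(Y<y0+20)
        if q.sum()>3: print(n,y0,q.sum(),"X",X[q].min().round(),X[q].max().round(),"z",w[q][:,2].max().round())
E
```

```text
scene -110 97 X -75.0 42.0 z 108.0
scene -90 7 X -74.0 -68.0 z 107.0
scene 90 344 X 17.0 75.0 z 146.0
side -110 83 X -74.0 43.0 z 107.0
side -90 7 X -75.0 -65.0 z 106.0
side 30 6 X -75.0 -72.0 z 114.0
side 90 508 X 17.0 75.0 z 145.0
```

{"fn": "arm_command", "kwargs": {
  "deltas": [
    {"dz": 0.05},
    {"dx": 0.2, "dy": 0.45, "dz": 0.09, "yaw": -8},
    {"dx": 0.2, "dy": 0.45, "dz": 0.09, "yaw": -19},
    {"dx": 0.2, "dy": 0.45, "dz": 0.09, "yaw": -19},
    {"dx": 0.2, "dy": 0.45, "dz": 0.09, "yaw": -19},
    {"dx": 0.2, "dy": 0.45, "dz": 0.09, "yaw": -19},
    {"dx": 0.2, "dy": 0.45, "dz": 0.09, "yaw": -19},
    {"dx": 0.2, "dy": 0.45, "dz": 0.09, "yaw": -19},
    {"dx": 0.2, "dy": 0.45, "dz": 0.09, "yaw": -19},
    {"dx": 0.2, "dy": 0.45, "dz": 0.09, "yaw": -19},
    {"dx": 0.239, "dy": 0.896, "dz": 0.06, "yaw": -19},
    {"dx": 0.239, "dy": 0.896, "dz": 0.06, "yaw": -19},
    {"dx": 0.239, "dy": 0.896, "dz": 0.06, "yaw": -19},
    {"dx": 0.239, "dy": 0.896, "dz": 0.06, "yaw": -19},
    {"dx": 0.239, "dy": 0.896, "dz": 0.06, "yaw": -19},
    {"dx": 0.239, "dy": 0.896, "dz": 0.06, "yaw": -19},
    {"dx": 0.239, "dy": 0.896, "dz": 0.06, "yaw": -19},
    {"dx": 0.239, "dy": 0.896, "dz": 0.06, "yaw": -19},
    {"dx": 0.239, "dy": 0.896, "dz": 0.06, "yaw": -19},
    {"dx": 0.239, "dy": 0.896, "dz": 0.06, "yaw": -19}
  ]
}}

```text
invalid input at $.deltas[0]: expected keys dx, dy, dz, yaw, jaw
```

{"fn": "arm_command", "kwargs": {
  "deltas": [
    {"dx": 0.02, "dy": 0.04, "dz": 0.03, "yaw": -4, "jaw": 1},
    {"dx": 0.2, "dy": 0.45, "dz": 0.09, "yaw": -19, "jaw": 1},
    {"dx": 0.2, "dy": 0.45, "dz": 0.09, "yaw": -19, "jaw": 1},
    {"dx": 0.2, "dy": 0.45, "dz": 0.09, "yaw": -19, "jaw": 1},
    {"dx": 0.2, "dy": 0.45, "dz": 0.09, "yaw": -19, "jaw": 1},
    {"dx": 0.2, "dy": 0.45, "dz": 0.09, "yaw": -19, "jaw": 1},
    {"dx": 0.2, "dy": 0.45, "dz": 0.09, "yaw": -19, "jaw": 1},
    {"dx": 0.2, "dy": 0.45, "dz": 0.09, "yaw": -19, "jaw": 1},
    {"dx": 0.2, "dy": 0.45, "dz": 0.09, "yaw": -19, "jaw": 1},
    {"dx": 0.2, "dy": 0.45, "dz": 0.09, "yaw": -19, "jaw": 1},
    {"dx": 0.239, "dy": 0.896, "dz": 0.06, "yaw": -19, "jaw": 1},
    {"dx": 0.239, "dy": 0.896, "dz": 0.06, "yaw": -19, "jaw": 1},
    {"dx": 0.239, "dy": 0.896, "dz": 0.06, "yaw": -19, "jaw": 1},
    {"dx": 0.239, "dy": 0.896, "dz": 0.06, "yaw": -19, "jaw": 1},
    {"dx": 0.239, "dy": 0.896, "dz": 0.06, "yaw": -19, "jaw": 1},
    {"dx": 0.239, "dy": 0.896, "dz": 0.06, "yaw": -19, "jaw": 1},
    {"dx": 0.239, "dy": 0.896, "dz": 0.06, "yaw": -19, "jaw": 1},
    {"dx": 0.239, "dy": 0.896, "dz": 0.06, "yaw": -19, "jaw": 1},
    {"dx": 0.239, "dy": 0.896, "dz": 0.06, "yaw": -19, "jaw": 1},
    {"dx": 0.239, "dy": 0.896, "dz": 0.06, "yaw": -19, "jaw": 1}
  ]
}}

```text
clock: 2.1
eef_pos: [521.9, 320.8, 289.9]
tool_rot: [-3.136, 0.002, 0.133]
force: [-1.1, -1.2, -0.2]
width: 85.7
gripper_force: 0.0
```

```bash
python3 - <<'E'
from h import *
p=camera_params("wrist");im,d=get_image("wrist");s=read_state();print(s["eef_pos"],s["tool_rot"],s["qpos"])
print(np.round(p["camera_matrix"],1).tolist(),np.round(p["extrinsics"],3).tolist())
np.savez("w1.npz",im=im,d=d,K=p["camera_matrix"],E=p["extrinsics"])
cv2.imwrite("pics/w1.png",im[:,:,::-1])
E
```

```text
[522.72642417 317.06301226 289.95342352] [-3.13967922e+00  2.02591974e-03  1.30378723e-01] [-0.54132298  0.51611277 -0.07726009  1.55279614  0.04032126  1.07522409
 -2.06818759]
[[371.6, 0.0, 314.0], [0.0, 371.6, 238.3], [0.0, 0.0, 1.0]] [[0.133, -0.942, -0.309, 600.381], [-0.991, -0.128, -0.037, 331.172], [-0.005, 0.311, -0.95, 433.706], [0.0, 0.0, 0.0, 1.0]]
```

View pics/w1.png

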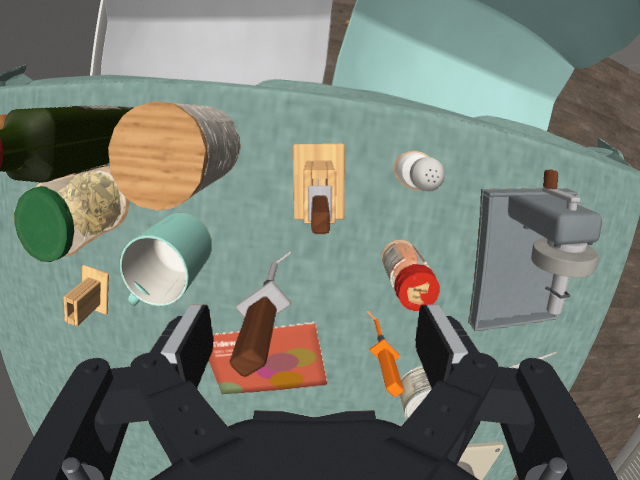

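The wrist view shows the target pick's handle top at (320,225), and the holder is square to the tool. I'll measure it by ray casting with the wrist depth.

```bash
cat >> h.py <<'E'
def wcloud(d,K,E):
    v,u=np.mgrid[:480,:640];x=(u-K[0,2])/K[0,0];y=(v-K[1,2])/K[1,1];r=np.hypot(x,y)+1e-9
    t=np.tan(np.minimum(r,1.5))/r
    c=np.stack([x*t*d,y*t*d,d],-1);return c@np.array(E)[:3,:3].T+np.array(E)[:3,3]
def rect(P):
    r=cv2.minAreaRect(P[:,:2].astype(np.float32));return np.round(r[0],1),np.round(r[1],1),round(r[2],1)
E
python3 - <<'E'
from h import *
D=np.load("w1.npz");w=wcloud(D["d"],D["K"],D["E"]);ok=D["d"]>0
im=D["im"];hsv=cv2.cvtColor(im,cv2.COLOR_RGB2HSV)
b=np.zeros((480,640),bool);b[135:240,285:350]=1
wood=(hsv[...,1]>80)&(hsv[...,2]>120)
for nm,lo,hi,m in(("handletop",160,169,1),("collar",93,103,~wood),("block",87,96,wood),("foot",3,14,wood)):
    k=b&ok&(w[...,2]>lo)&(w[...,2]<hi)&m
    if k.sum()>4: print(nm,k.sum(),np.median(w[k],0).round(1),*rect(w[k]))
o=np.array([498.5,35.2]);th=np.radians(10.7);c,s=np.cos(th),np.sin(th);R=np.array([[c,-s],[s,c]])
l=(w[...,:2]-o)@R
k=ok&(w[...,2]>24)&(w[...,2]<36)&(abs(l[...,0]+25)<115)&(abs(l[...,1])<85);print("rim",*rect(w[k]))
k=ok&(w[...,2]>106)&(w[...,2]<118)&(abs(l[...,1])<20)&(l[...,0]<-1)&(l[...,0]>-70);print("spindle l",*rect(l[k]),w[k][:,2].max())
E
```

```text
bash:   604 Killed                     python3 - <<'E'
from h import *
D=np.load("w1.npz");w=wcloud(D["d"],D["K"],D["E"]);ok=D["d"]>0
im=D["im"];hsv=cv2.cvtColor(im,cv2.COLOR_RGB2HSV)
b=np.zeros((480,640),bool);b[135:240,285:350]=1
wood=(hsv[...,1]>80)&(hsv[...,2]>120)
for nm,lo,hi,m in(("handletop",160,169,1),("collar",93,103,~wood),("block",87,96,wood),("foot",3,14,wood)):
    k=b&ok&(w[...,2]>lo)&(w[...,2]<hi)&m
    if k.sum()>4: print(nm,k.sum(),np.median(w[k],0).round(1),*rect(w[k]))
o=np.array([498.5,35.2]);th=np.radians(10.7);c,s=np.cos(th),np.sin(th);R=np.array([[c,-s],[s,c]])
l=(w[...,:2]-o)@R
k=ok&(w[...,2]>24)&(w[...,2]<36)&(abs(l[...,0]+25)<115)&(abs(l[...,1])<85);print("rim",*rect(w[k]))
k=ok&(w[...,2]>106)&(w[...,2]<118)&(abs(l[...,1])<20)&(l[...,0]<-1)&(l[...,0]>-70);print("spindle l",*rect(l[k]),w[k][:,2].max())
E
```

```bash
python3 - <<'E'
from h import *
D=np.load("w1.npz");w=wcloud(D["d"],D["K"],D["E"]);ok=D["d"]>0
im=D["im"];hsv=cv2.cvtColor(im,cv2.COLOR_RGB2HSV)
b=np.zeros((480,640),bool);b[135:240,285:350]=1
wood=(hsv[...,1]>80)&(hsv[...,2]>120)
for nm,lo,hi,m in(("handletop",160,169,ok),("collar",93,103,~wood),("block",87,96,wood),("foot",3,14,wood)):
    k=b&ok&(w[...,2]>lo)&(w[...,2]<hi)&m
    if k.sum()>4: print(nm,k.sum(),np.median(w[k],0).round(1),*rect(w[k]))
o=np.array([498.5,35.2]);th=np.radians(10.7);c,s=np.cos(th),np.sin(th);R=np.array([[c,-s],[s,c]])
l=(w[...,:2]-o)@R
k=ok&(w[...,2]>24)&(w[...,2]<36)&(abs(l[...,0]+25)<115)&(abs(l[...,1])<85);print("rim",*rect(w[k]))
k=ok&(w[...,2]>106)&(w[...,2]<118)&(abs(l[...,1])<20)&(l[...,0]<-1)&(l[...,0]>-70);print("spindle l",*rect(l[k]),w[k][:,2].max())
E
```

```text
handletop 419 [526.4 318.  165. ] [525.9 317.9] [17.2 13.7] 7.8
collar 407 [535.2 320.4  99. ] [525.5 315.5] [35.6 25.6] 7.5
block 758 [544.6 322.2  93.3] [530.6 318.7] [51.5 30.1] 8.3
foot 2066 [549.2 324.1   9.3] [530.9 318.8] [90.  59.6] 7.6
rim [474.2  33.6] [191.2 140.4] 11.1
spindle l [-31.3   2.3] [49.7 20.1] 0.5 117.98048873504831
```

{"fn": "arm_command", "kwargs": {
  "deltas": [
    {"dx": 0, "dy": 0.001, "dz": -0.04, "yaw": 0.5, "jaw": 1},
    {"dx": 0, "dy": 0.001, "dz": -0.07, "yaw": 0.5, "jaw": 1},
    {"dx": 0, "dy": 0.001, "dz": -0.07, "yaw": 0.5, "jaw": 1},
    {"dx": 0, "dy": 0.001, "dz": -0.07, "yaw": 0.5, "jaw": 1},
    {"dx": 0, "dy": 0.001, "dz": -0.07, "yaw": 0.5, "jaw": 1}
  ]
}}

```text
clock: 2.65
eef_pos: [525.9, 313.0, 223.2]
tool_rot: [-3.141, -0.003, 0.131]
force: [0.5, 0.3, 0.3]
width: 85.3
gripper_force: 0.0
```

```bash
cat > m.py <<'E'
from h import *
import sys
p=camera_params("wrist");im,d=get_image("wrist");s=read_state();print(s["clock"],s["eef_pos"],s["tool_rot"])
np.savez(sys.argv[1]+".npz",im=im,d=d,K=p["camera_matrix"],E=p["extrinsics"]);cv2.imwrite("pics/%s.png"%sys.argv[1],im[:,:,::-1])
w=wcloud(d,p["camera_matrix"],p["extrinsics"]);ok=d>0
hsv=cv2.cvtColor(im,cv2.COLOR_RGB2HSV)
b=ok&(np.hypot(w[...,0]-528,w[...,1]-315)<58)
wood=(hsv[...,1]>80)&(hsv[...,2]>120)
for nm,lo,hi,m in(("handletop",160,169,ok),("collar",93,103,~wood),("block",87,96,wood),("foot",3,14,wood)):
    k=b&(w[...,2]>lo)&(w[...,2]<hi)&m
    if k.sum()>4: print(nm,k.sum(),np.median(w[k],0).round(1),*rect(w[k]))
o=np.array([498.5,35.2]);th=np.radians(10.7);c,s=np.cos(th),np.sin(th);R=np.array([[c,-s],[s,c]])
l=(w[...,:2]-o)@R
k=ok&(w[...,2]>24)&(w[...,2]<36)&(abs(l[...,0]+25)<115)&(abs(l[...,1])<85)
if k.sum()>4:print("rim",*rect(w[k]))
k=ok&(w[...,2]>106)&(w[...,2]<118)&(abs(l[...,1])<20)&(l[...,0]<-1)&(l[...,0]>-70)
if k.sum()>4:print("spindle l",*rect(l[k]),w[k][:,2].max())
E
python3 m.py w2
```

```text
2.7 [525.81576156 313.24995831 223.38941355] [-3.14024797 -0.00333165  0.13113878]
handletop 674 [527.1 318.  165. ] [526.2 318.1] [17.7 13.7] 7.6
collar 617 [535.  318.3  99.2] [526.  317.7] [33.7 21.9] 8.4
block 1088 [545.2 318.9  93.2] [530.9 318.4] [51.9 29.9] 8.1
foot 2793 [550.7 319.5   9.3] [530.7 318.5] [89.3 59.9] 8.2
rim [474.3  32.8] [191.3 141.5] 10.7
spindle l [-32.7   3.3] [20.3 48.5] 89.2 117.90517969286503
```

```bash
python3 - <<'E'
from h import *
D=np.load("w2.npz");w=wcloud(D["d"],D["K"],D["E"]);ok=D["d"]>0
e=np.array([525.9,313.1,223.3]);a=0.131;l=w-e
X=l[...,0]*np.cos(a)+l[...,1]*np.sin(a);Y=-l[...,0]*np.sin(a)+l[...,1]*np.cos(a);Z=l[...,2]
for lo,hi in((0,10),(10,20),(20,30),(30,45),(45,60)):
    for s in(-1,1):
        k=ok&(Z>lo)&(Z<hi)&(Y*s>0)&(abs(Y)<75)&(abs(X)<60)
        if k.sum()>5: print(lo,s,k.sum(),"Y",np.percentile(Y[k],[1,50,99]).round(1),"X",np.percentile(X[k],[1,50,99]).round(1))
E
```

```text
10 -1 218 Y [-48.4 -42.4 -41.8] X [-10.8   2.3  10.8]
10 1 202 Y [42.7 43.2 49.7] X [-10.6   1.8  10.7]
20 -1 703 Y [-55.5 -42.6 -41.8] X [-11.2   6.2  11. ]
20 1 710 Y [42.6 43.4 56.4] X [-11.    6.3  11.1]
30 -1 1364 Y [-55.7 -42.6 -41.8] X [-11.1   6.4  11.1]
30 1 1365 Y [42.6 43.4 56.4] X [-11.    6.3  11.1]
45 -1 1233 Y [-64.9 -45.1 -41.8] X [-5.   9.1 13.1]
45 1 1221 Y [42.6 45.8 65.2] X [-5.   8.9 13.2]
```

The finger midline in the wrist cloud matches the TCP to 0.5 mm, so I trust the wrist camera: pick at (526, 317.7), yaw 8°. I'll descend and grip.

{"fn": "arm_command", "kwargs": {
  "deltas": [
    {"dx": 0, "dy": 0.0045, "dz": -0.02, "yaw": 0.5, "jaw": 1},
    {"dx": 0, "dy": 0.0045, "dz": -0.05, "yaw": 0.5, "jaw": 1},
    {"dx": 0, "dy": 0.0045, "dz": -0.09, "yaw": 0.5, "jaw": 1},
    {"dx": 0, "dy": 0.0045, "dz": -0.113, "yaw": 0.5, "jaw": 1},
    {"dx": 0, "dy": 0.0045, "dz": -0.113, "yaw": 0.5, "jaw": 1},
    {"dx": 0, "dy": 0.0045, "dz": -0.113, "yaw": 0.5, "jaw": 0},
    {"dx": 0, "dy": 0.0045, "dz": -0.113, "yaw": 0.5, "jaw": 0},
    {"dx": 0, "dy": 0.0045, "dz": -0.113, "yaw": 0.5, "jaw": 0},
    {"dx": 0, "dy": 0.0045, "dz": -0.113, "yaw": 0.5, "jaw": 0},
    {"dx": 0, "dy": 0.0045, "dz": -0.113, "yaw": 0.5, "jaw": 0},
    {"dx": 0, "dy": 0.0045, "dz": -0.113, "yaw": 0.5, "jaw": 0},
    {"dx": 0, "dy": 0.0045, "dz": -0.113, "yaw": 0.5, "jaw": 0}
  ]
}}

```text
clock: 3.9
eef_pos: [525.0, 317.8, 109.2]
tool_rot: [-3.141, -0.001, 0.141]
force: [-0.5, -0.5, 5.5]
width: 13.4
gripper_force: 58.8
```

{"fn": "arm_command", "kwargs": {
  "deltas": [
    {"dx": 0, "dy": 0, "dz": 0.02, "yaw": 0, "jaw": 0},
    {"dx": 0, "dy": 0, "dz": 0.06, "yaw": 0, "jaw": 0},
    {"dx": 0, "dy": 0, "dz": 0.1, "yaw": 0, "jaw": 0},
    {"dx": 0, "dy": 0, "dz": 0.13, "yaw": 0, "jaw": 0},
    {"dx": 0, "dy": 0, "dz": 0.132, "yaw": 0, "jaw": 0},
    {"dx": -0.01, "dy": -0.03, "dz": 0.132, "yaw": 2.9, "jaw": 0},
    {"dx": -0.02, "dy": -0.07, "dz": 0.132, "yaw": 2.9, "jaw": 0},
    {"dx": -0.035, "dy": -0.115, "dz": 0.132, "yaw": 2.9, "jaw": 0},
    {"dx": -0.05, "dy": -0.16, "dz": 0.132, "yaw": 2.9, "jaw": 0},
    {"dx": -0.065, "dy": -0.205, "dz": 0.132, "yaw": 2.9, "jaw": 0},
    {"dx": -0.08, "dy": -0.245, "dz": 0.132, "yaw": 2.9, "jaw": 0},
    {"dx": -0.088, "dy": -0.275, "dz": 0.132, "yaw": 2.9, "jaw": 0},
    {"dx": -0.091, "dy": -0.292, "dz": 0.132, "yaw": 2.9, "jaw": 0},
    {"dx": -0.091, "dy": -0.292, "dz": 0.132, "yaw": 2.9, "jaw": 0},
    {"dx": -0.091, "dy": -0.292, "dz": 0.132, "yaw": 2.9, "jaw": 0},
    {"dx": -0.091, "dy": -0.292, "dz": 0.132, "yaw": 2.9, "jaw": 0},
    {"dx": -0.091, "dy": -0.292, "dz": 0.132, "yaw": 2.9, "jaw": 0}
  ]
}}

```text
clock: 5.6
eef_pos: [433.7, 26.9, 240.1]
tool_rot: [-3.141, 0.0, 0.194]
force: [-0.1, -0.1, -0.9]
width: 13.3
gripper_force: 58.5
```

```bash
python3 m.py w3
```

```text
5.65 [433.69540652  26.71091098 240.13602901] [-3.14123594e+00  9.24396642e-05  1.93330069e-01]
collar 5 [510.3 325.4  93.3] [529.9 321.5] [51.4 22.1] 7.7
block 800 [528.7 316.2  93.1] [530.4 318. ] [52.4 31.2] 9.7
foot 1692 [523.4 302.1   9.1] [530.4 317.2] [90.6 59.6] 7.6
rim [473.6  32.1] [190.3 141. ] 10.9
spindle l [-28.5   2. ] [54.7 20.3] 1.1 117.73146874920786
```

View pics/w3.png

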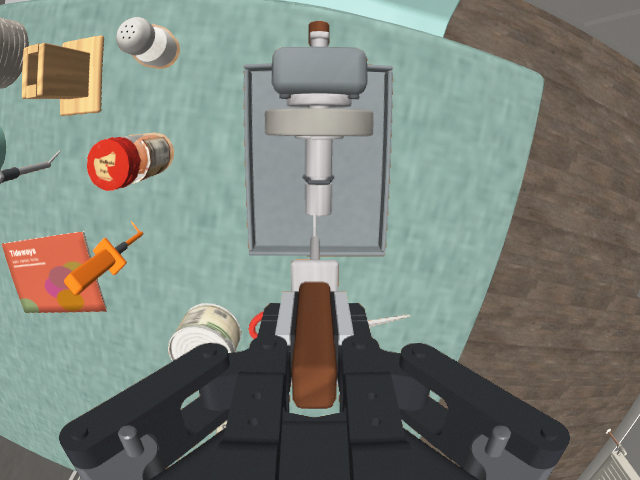

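The hook points straight at the spindle's free end (hook at column 315, spindle at 318, clip at (318,180)). Now for the lateral offset.

```bash
cat > sp.py <<'E'
from h import *
import sys
from scipy.optimize import least_squares
D=np.load(sys.argv[1]+".npz");w=wcloud(D["d"],D["K"],D["E"]);ok=D["d"]>0
s=read_state();e=s["eef_pos"];a=s["tool_rot"][2];l=w-e
X=l[...,0]*np.cos(a)+l[...,1]*np.sin(a);Y=-l[...,0]*np.sin(a)+l[...,1]*np.cos(a);Z=w[...,2]
print("tool frame, yaw deg",np.degrees(a))
x0=float(sys.argv[2])
for lo,hi in((2,9),(9,18),(18,24),(30,40),(40,50),(50,56)):
    k=ok&(X>x0+lo)&(X<x0+hi)&(abs(Y)<18)&(Z>98)&(Z<118.5)
    q=np.c_[Y[k],Z[k]]
    if len(q)>8:
        r=least_squares(lambda c:np.hypot(q[:,0]-c[0],q[:,1]-c[1])-10,[0,105],loss='soft_l1').x
        print("spindle",lo,len(q),r.round(2),"Yrange",np.percentile(q[:,0],[2,98]).round(1),"ztop",np.percentile(q[:,1],97).round(1))
k=ok&(X>0)&(X<80)&(abs(Y)<16)&(Z>90)&(Z<118);print("end X",np.percentile(X[k],[0.5,1,3]).round(1))
k=ok&(X>x0+18)&(X<x0+36)&(abs(Y)<16)&(Z>118.5)&(Z<126);print("clip",k.sum(),np.c_[X[k],Y[k],Z[k]].mean(0).round(1),np.percentile(Y[k],[2,98]).round(1))
for zl,zh in((120,150),(150,170),(170,200),(200,230)):
    k=ok&(X>-5)&(X<30)&(abs(Y)<16)&(Z>zl)&(Z<zh)
    if zl==120:k&=(X<x0+15)
    if k.sum()>3:print("pick z",zl,k.sum(),"X",np.percentile(X[k],[0,50,100]).round(1),"Y",np.percentile(Y[k],[0,50,100]).round(1),"Z",np.percentile(Z[k],[0,50,100]).round(1))
E
python3 sp.py w3 9
```

```text
tool frame, yaw deg 11.076996978339245
spindle 2 230 [ -2.36 106.22] Yrange [-11.4   7.6] ztop 117.1
spindle 9 298 [ -2.44 106.21] Yrange [-11.3   6.8] ztop 116.9
spindle 18 202 [ -2.38 106.21] Yrange [-12.1   6.8] ztop 117.1
spindle 30 352 [ -2.44 106.16] Yrange [-11.9   6.7] ztop 116.8
spindle 40 359 [ -2.5  106.18] Yrange [-11.8   6.7] ztop 117.0
spindle 50 209 [ -2.59 106.09] Yrange [-11.7   6.6] ztop 116.6
end X [ 9.7 10.3 11.6]
clip 107 [ 35.8  -2.4 122.1] [-9.9  5. ]
pick z 120 114 X [ 0.2  9.8 19. ] Y [-2.   0.4  3.4] Z [143.2 146.5 149.8]
pick z 150 92 X [0.4 3.  4. ] Y [-2.5  0.7  3.4] Z [150.2 161.3 169.9]
pick z 170 109 X [0.9 3.2 4.1] Y [-2.3  0.1  3.2] Z [170.1 180.3 191.1]
pick z 200 542 X [ 3.  14.7 18.2] Y [-10.4   0.7  11.4] Z [225.2 229.4 230. ]
```

{"fn": "arm_command", "kwargs": {
  "deltas": [
    {"dx": 0.0005, "dy": -0.0028, "dz": -0.005, "yaw": -0.2, "jaw": 0},
    {"dx": 0.0005, "dy": -0.0028, "dz": -0.018, "yaw": -0.2, "jaw": 0},
    {"dx": 0.0005, "dy": -0.0028, "dz": -0.023, "yaw": -0.2, "jaw": 0},
    {"dx": 0.0005, "dy": -0.0028, "dz": -0.023, "yaw": -0.2, "jaw": 0},
    {"dx": 0.0005, "dy": -0.0028, "dz": -0.023, "yaw": -0.2, "jaw": 0},
    {"dx": 0.0005, "dy": -0.0028, "dz": -0.023, "yaw": -0.2, "jaw": 0},
    {"dx": 0.0005, "dy": -0.0028, "dz": -0.023, "yaw": -0.2, "jaw": 0}
  ]
}}

```text
clock: 6.35
eef_pos: [434.3, 22.8, 217.6]
tool_rot: [3.142, -0.001, 0.188]
force: [-0.2, 0.2, -1.1]
width: 13.4
gripper_force: 58.5
```

```bash
python3 m.py w4|head -1; python3 sp.py w4 9; python3 -c "
import cv2;i=cv2.imread('pics/w4.png')[140:320,220:420];cv2.imwrite('pics/w4c.png',cv2.resize(i,None,fx=3.3,fy=3.3,interpolation=2))"
```

```text
6.4 [434.31585363  22.81297621 217.64164315] [ 3.14152069e+00 -8.09969270e-04  1.87757124e-01]
tool frame, yaw deg 10.757690770508562
spindle 2 240 [  1.73 106.24] Yrange [-7.9 11. ] ztop 117.0
spindle 9 355 [  1.76 106.27] Yrange [-7.8 10.9] ztop 117.1
spindle 18 230 [  1.8  106.21] Yrange [-7.8 10.8] ztop 117.2
spindle 30 426 [  1.77 106.24] Yrange [-7.7 11.5] ztop 117.0
spindle 40 443 [  1.83 106.15] Yrange [-8.4 11.4] ztop 117.0
spindle 50 265 [  1.91 106.16] Yrange [-8.3 11.4] ztop 117.2
end X [ 9.9 10.2 11.7]
clip 151 [ 36.    1.7 122.3] [-6.1  9.7]
pick z 120 217 X [ 0.4  3.5 18.7] Y [-2.7  0.5  3.2] Z [121.  126.3 150. ]
pick z 150 100 X [1.3 3.3 4.4] Y [-2.5  0.2  2.9] Z [150.4 159.2 167.9]
pick z 200 2184 X [ 3.2 10.3 18.2] Y [-16.    0.5  15.9] Z [202.7 208.6 230. ]
```

View pics/w4c.png

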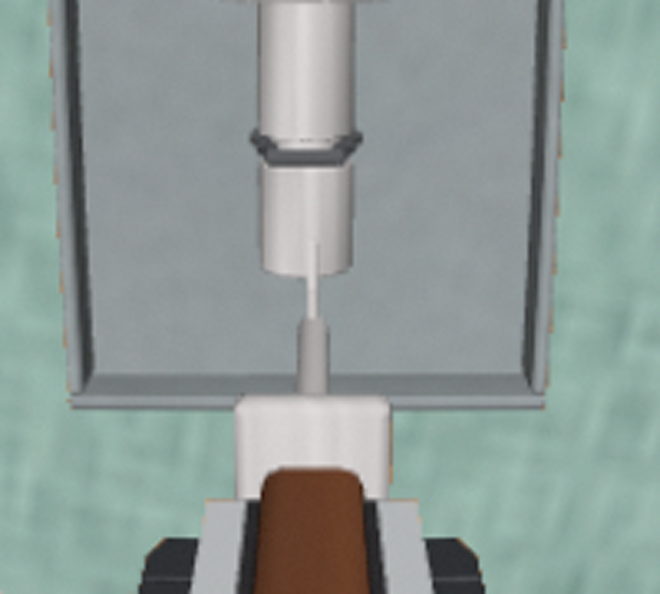

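```bash
python3 - <<'E'
from h import *
D=np.load("w4.npz");w=wcloud(D["d"],D["K"],D["E"]);g=D["im"].mean(2)
s=read_state();e=s["eef_pos"];a=s["tool_rot"][2];l=w-e
X=l[...,0]*np.cos(a)+l[...,1]*np.sin(a);Y=-l[...,0]*np.sin(a)+l[...,1]*np.cos(a);Z=w[...,2]
for r in range(210,252,3):
    k=(abs(np.arange(640)-314)<30)&(Z[r]>118.3)&(Z[r]<140)&(D["d"][r]>0)
    if k.any():print(r,np.where(k)[0][[0,-1]],"X",X[r,k].mean().round(1),"Y",Y[r,k].mean().round(2),"Z",Z[r,k].mean().round(1),g[r,308:322].round().astype(int))
E
```

```text
213 [313 316] X 18.6 Y 0.18 Z 121.8 [202 201 198 198 202 209 212 200 186 185 180 180 175 169]
216 [313 316] X 16.8 Y 0.18 Z 122.8 [202 199 199 197 202 207 212 195 173 183 179 179 174 168]
219 [313 316] X 14.9 Y 0.18 Z 123.4 [200 198 198 197 202 207 212 196 170 183 177 175 172 166]
222 [313 316] X 13.0 Y 0.18 Z 124.1 [202 200 200 200 201 208 212 196 171 181 177 175 168 151]
225 [313 316] X 11.1 Y 0.17 Z 124.5 [151 151 145 145 150 193 212 192 153 150 153 153 153 153]
228 [313 316] X 9.2 Y 0.17 Z 125.1 [151 149 149 150 150 181 200 182 149 152 153 151 152 152]
231 [313 316] X 7.0 Y 0.17 Z 125.0 [150 149 150 152 152 183 202 184 148 153 153 153 152 152]
234 [313 316] X 5.1 Y 0.17 Z 125.3 [153 152 152 153 154 184 201 184 152 152 152 152 152 153]
237 [311 318] X 2.8 Y 0.17 Z 124.9 [151 150 147 130 145 157 166 170 167 163 150 152 151 151]
240 [310 318] X 2.8 Y 0.51 Z 131.3 [148 149 127 130 147 159 166 170 169 162 146 131 150 153]
243 [310 318] X 2.9 Y 0.6 Z 137.7 [152 149 119 132 149 160 167 168 168 162 144 117 150 153]
246 [310 319] X 0.9 Y 0.17 Z 137.8 [152 151 120 135 150 161 168 170 169 163 145 121 151 153]
```

Hook and spindle are parallel; the hook needs +1.6 mm sideways, and its underside is about 5 mm above the spindle. I'll correct that and feel downward.

{"fn": "arm_command", "kwargs": {
  "deltas": [
    {"dx": -0.0003, "dy": 0.0016, "dz": -0.001, "yaw": 0, "jaw": 0},
    {"dx": -0.0003, "dy": 0.0016, "dz": -0.002, "yaw": 0, "jaw": 0},
    {"dx": -0.0003, "dy": 0.0016, "dz": -0.003, "yaw": 0, "jaw": 0},
    {"dx": -0.0003, "dy": 0.0016, "dz": -0.003, "yaw": 0, "jaw": 0},
    {"dx": -0.0003, "dy": 0.0016, "dz": -0.003, "yaw": 0, "jaw": 0}
  ]
}}

```text
clock: 6.9
eef_pos: [433.7, 24.4, 214.2]
tool_rot: [-3.142, 0.0, 0.188]
force: [-0.2, 0.1, -0.7]
width: 13.1
gripper_force: 58.5
```

{"fn": "arm_command", "kwargs": {
  "deltas": [
    {"dx": 0, "dy": 0, "dz": -0.0005, "yaw": 0, "jaw": 0},
    {"dx": 0, "dy": 0, "dz": -0.001, "yaw": 0, "jaw": 0},
    {"dx": 0, "dy": 0, "dz": -0.001, "yaw": 0, "jaw": 0},
    {"dx": 0, "dy": 0, "dz": -0.001, "yaw": 0, "jaw": 0}
  ]
}}

```text
clock: 7.3
eef_pos: [433.8, 24.3, 213.3]
tool_rot: [3.142, -0.0, 0.188]
force: [-0.2, 0.3, -1.6]
width: 13.5
gripper_force: 58.5
```

{"fn": "arm_command", "kwargs": {
  "deltas": [
    {"dx": 0, "dy": 0, "dz": -0.0004, "yaw": 0, "jaw": 0},
    {"dx": 0, "dy": 0, "dz": -0.0007, "yaw": 0, "jaw": 0},
    {"dx": 0, "dy": 0, "dz": -0.0007, "yaw": 0, "jaw": 0},
    {"dx": 0, "dy": 0, "dz": -0.0007, "yaw": 0, "jaw": 0}
  ]
}}

```text
clock: 7.7
eef_pos: [433.9, 24.4, 212.9]
tool_rot: [3.142, -0.0, 0.188]
force: [-0.1, -0.0, 4.5]
width: 13.3
gripper_force: 59.0
```

{"fn": "arm_command", "kwargs": {
  "deltas": [
    {"dx": 0, "dy": 0, "dz": 0.0003, "yaw": 0, "jaw": 0},
    {"dx": 0, "dy": 0, "dz": 0.0005, "yaw": 0, "jaw": 0},
    {"dx": 0, "dy": 0, "dz": 0.0005, "yaw": 0, "jaw": 0}
  ]
}}

```text
clock: 8.0
eef_pos: [433.8, 24.4, 213.0]
tool_rot: [-3.142, -0.0, 0.188]
force: [0.4, 1.1, 0.4]
width: 13.1
gripper_force: 58.9
```

{"fn": "arm_command", "kwargs": {
  "deltas": [
    {"dx": 0.0, "dy": 0.0, "dz": 0.0002, "yaw": 0, "jaw": 0},
    {"dx": 0.0025, "dy": 0.0005, "dz": 0.0002, "yaw": 0, "jaw": 0},
    {"dx": 0.0049, "dy": 0.0009, "dz": 0.0002, "yaw": 0, "jaw": 0},
    {"dx": 0.0079, "dy": 0.0015, "dz": 0.0002, "yaw": 0, "jaw": 0},
    {"dx": 0.0108, "dy": 0.0021, "dz": 0.0002, "yaw": 0, "jaw": 0},
    {"dx": 0.0128, "dy": 0.0024, "dz": 0.0002, "yaw": 0, "jaw": 0},
    {"dx": 0.0137, "dy": 0.0026, "dz": 0.0002, "yaw": 0, "jaw": 0},
    {"dx": 0.0137, "dy": 0.0026, "dz": 0.0002, "yaw": 0, "jaw": 0},
    {"dx": 0.0137, "dy": 0.0026, "dz": 0.0002, "yaw": 0, "jaw": 0}
  ]
}}

```text
clock: 8.9
eef_pos: [447.3, 27.0, 213.3]
tool_rot: [-3.142, 0.0, 0.188]
force: [-0.4, -0.6, -1.0]
width: 13.6
gripper_force: 58.8
```

```bash
python3 m.py w5|head -1; python3 sp.py w5 -5; python3 -c "
import cv2;i=cv2.imread('pics/w5.png')[140:320,220:420];cv2.imwrite('pics/w5c.png',cv2.resize(i,None,fx=3.3,fy=3.3,interpolation=2))"
```

```text
8.95 [447.3097337   26.93729191 213.28629868] [3.14157671e+00 1.74518685e-04 1.87683841e-01]
tool frame, yaw deg 10.753491987034822
spindle 2 201 [  0.21 106.27] Yrange [-9.3  9.7] ztop 116.6
spindle 9 303 [  0.17 106.29] Yrange [-9.2  9.6] ztop 116.8
spindle 18 215 [  0.22 106.31] Yrange [-9.1  9.5] ztop 118.1
spindle 30 420 [  0.15 106.24] Yrange [-9.7  9.4] ztop 117.0
spindle 40 444 [  0.18 106.24] Yrange [-9.6 10. ] ztop 117.2
spindle 50 270 [  0.22 106.23] Yrange [-9.5 10. ] ztop 117.0
end X [0.4 0.7 2.3]
clip 180 [ 21.7   0.2 121.8] [-7.6  8. ]
pick z 120 158 X [-0.  3. 10.] Y [-2.7  0.5  3.2] Z [120.  134.5 149.9]
pick z 150 76 X [0.9 3.2 4.1] Y [-2.4  0.5  2.9] Z [150.3 156.2 163.3]
pick z 170 14 X [16.7 17.3 17.8] Y [-9.5  6.7 11. ] Z [198.5 199.3 199.9]
pick z 200 2563 X [ 2.9 10.2 18.2] Y [-16.    0.2  16. ] Z [200.  208.7 230. ]
```

View pics/w5c.png

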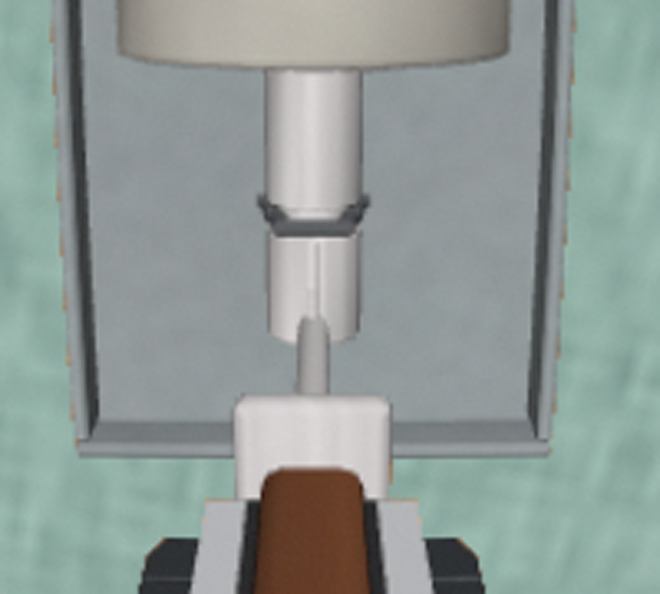

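The hook is centred on the bow with its tip just short of the clip. I'll go in a little at a time.

{"fn": "arm_command", "kwargs": {
  "deltas": [
    {"dx": 0.001, "dy": 0.0002, "dz": 0, "yaw": 0, "jaw": 0},
    {"dx": 0.0025, "dy": 0.0005, "dz": 0, "yaw": 0, "jaw": 0},
    {"dx": 0.0039, "dy": 0.0007, "dz": 0, "yaw": 0, "jaw": 0},
    {"dx": 0.0039, "dy": 0.0007, "dz": 0, "yaw": 0, "jaw": 0},
    {"dx": 0.0039, "dy": 0.0007, "dz": 0, "yaw": 0, "jaw": 0}
  ]
}}

```text
clock: 9.45
eef_pos: [451.4, 27.7, 213.3]
tool_rot: [-3.142, 0.0, 0.188]
force: [-0.3, -0.4, -0.2]
width: 13.5
gripper_force: 58.8
```

{"fn": "arm_command", "kwargs": {
  "deltas": [
    {"dx": 0.001, "dy": 0.0002, "dz": 0, "yaw": 0, "jaw": 0},
    {"dx": 0.002, "dy": 0.0004, "dz": 0, "yaw": 0, "jaw": 0},
    {"dx": 0.0029, "dy": 0.0006, "dz": 0, "yaw": 0, "jaw": 0},
    {"dx": 0.0029, "dy": 0.0006, "dz": 0, "yaw": 0, "jaw": 0},
    {"dx": 0.0029, "dy": 0.0006, "dz": 0, "yaw": 0, "jaw": 0}
  ]
}}

```text
clock: 9.95
eef_pos: [454.3, 28.3, 213.3]
tool_rot: [3.142, 0.0, 0.188]
force: [-0.3, 0.5, -1.4]
width: 13.2
gripper_force: 58.8
```

{"fn": "arm_command", "kwargs": {
  "deltas": [
    {"dx": 0.001, "dy": 0.0002, "dz": 0, "yaw": 0, "jaw": 0},
    {"dx": 0.002, "dy": 0.0004, "dz": 0, "yaw": 0, "jaw": 0},
    {"dx": 0.003, "dy": 0.0006, "dz": 0, "yaw": 0, "jaw": 0},
    {"dx": 0.004, "dy": 0.0008, "dz": 0, "yaw": 0, "jaw": 0},
    {"dx": 0.004, "dy": 0.0008, "dz": 0, "yaw": 0, "jaw": 0},
    {"dx": 0.004, "dy": 0.0008, "dz": 0, "yaw": 0, "jaw": 0}
  ]
}}

```text
clock: 10.55
eef_pos: [458.1, 29.1, 213.2]
tool_rot: [-3.142, 0.0, 0.188]
force: [0.1, -0.2, -3.0]
width: 13.2
gripper_force: 58.6
```

```bash
python3 m.py w6|head -1; python3 sp.py w6 -16; python3 -c "
import cv2;i=cv2.imread('pics/w6.png')[140:320,220:420];cv2.imwrite('pics/w6c.png',cv2.resize(i,None,fx=3.3,fy=3.3,interpolation=2))"
```

```text
10.6 [458.14357684  29.06407332 213.18320886] [-3.14155978e+00  2.61118441e-04  1.87730771e-01]
tool frame, yaw deg 10.756180863501337
spindle 2 165 [6.0000e-02 1.0626e+02] Yrange [-9.4  9.8] ztop 116.0
spindle 9 236 [8.0000e-02 1.0628e+02] Yrange [-9.3  9.7] ztop 116.2
spindle 18 192 [4.0000e-02 1.0619e+02] Yrange [-9.2  9.6] ztop 116.8
spindle 30 387 [1.0000e-01 1.0628e+02] Yrange [-9.1  9.4] ztop 117.3
spindle 40 423 [  0.14 106.2 ] Yrange [-9.7  9.3] ztop 117.1
spindle 50 268 [8.0000e-02 1.0614e+02] Yrange [-9.6 10.1] ztop 116.9
end X [0.3 0.5 1.7]
clip 215 [1.040e+01 1.000e-01 1.217e+02] [-7.4  7.8]
pick z 150 76 X [1.  3.  4.1] Y [-2.4  0.3  2.9] Z [150.  155.8 163.5]
pick z 170 6 X [17.1 17.2 17.3] Y [-9.5  3.1 10.6] Z [199.4 199.5 199.8]
pick z 200 2568 X [ 2.9 10.2 18.4] Y [-16.    0.4  16. ] Z [200.1 208.7 230. ]
```

View pics/w6c.png

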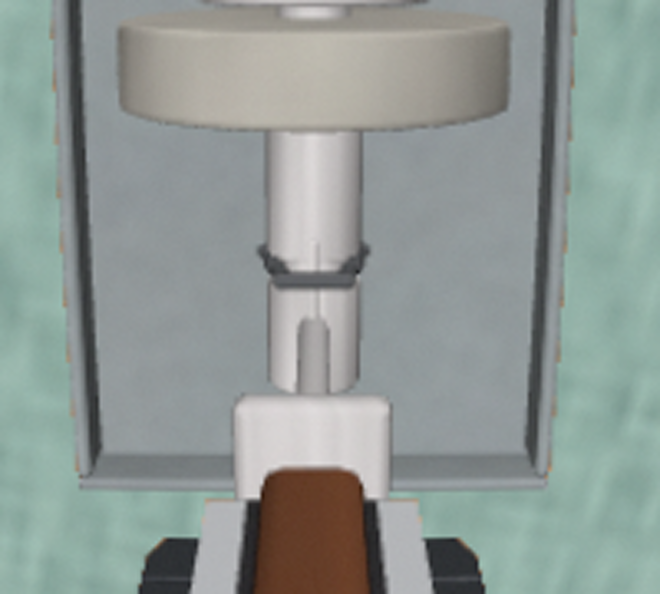

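The tip shows beyond the bow at crop (317,245), so the hook is through the window. I'll lift gently.

{"fn": "arm_command", "kwargs": {
  "deltas": [
    {"dx": 0.0015, "dy": 0.0003, "dz": 0, "yaw": 0, "jaw": 0},
    {"dx": 0.0015, "dy": 0.0003, "dz": 0.0005, "yaw": 0, "jaw": 0},
    {"dx": 0.0015, "dy": 0.0003, "dz": 0.001, "yaw": 0, "jaw": 0},
    {"dx": 0.0015, "dy": 0.0003, "dz": 0.0015, "yaw": 0, "jaw": 0},
    {"dx": 0.0015, "dy": 0.0003, "dz": 0.002, "yaw": 0, "jaw": 0},
    {"dx": 0.0015, "dy": 0.0003, "dz": 0.0025, "yaw": 0, "jaw": 0},
    {"dx": 0.0015, "dy": 0.0003, "dz": 0.0025, "yaw": 0, "jaw": 0}
  ]
}}

```text
clock: 11.3
eef_pos: [459.1, 29.3, 215.5]
tool_rot: [-3.142, 0.001, 0.188]
force: [-0.9, -0.8, -10.2]
width: 13.6
gripper_force: 58.4
```

{"fn": "arm_command", "kwargs": {
  "deltas": [
    {"dx": 0, "dy": 0, "dz": 0.0004, "yaw": 0, "jaw": 0},
    {"dx": 0, "dy": 0, "dz": 0.0008, "yaw": 0, "jaw": 0},
    {"dx": 0, "dy": 0, "dz": 0.0012, "yaw": 0, "jaw": 0},
    {"dx": 0, "dy": 0, "dz": 0.0016, "yaw": 0, "jaw": 0},
    {"dx": 0, "dy": 0, "dz": 0.002, "yaw": 0, "jaw": 0},
    {"dx": 0, "dy": 0, "dz": 0.002, "yaw": 0, "jaw": 0}
  ]
}}

```text
clock: 11.9
eef_pos: [461.4, 29.6, 219.0]
tool_rot: [3.141, -0.004, 0.188]
force: [-0.6, 0.1, -0.2]
width: 13.0
gripper_force: 59.6
```

```bash
python3 m.py w7|head -1; python3 - <<'E'
from h import *
im,d=get_image("side");np.savez("side7.npz",im=im,d=d)
a=cv2.imread("pics/w7.png")[140:320,220:380];a=cv2.resize(a,(400,450),interpolation=2)
b=im[:,:,::-1][220:390,270:430];b=cv2.resize(b,(400,450),interpolation=2)
cv2.imwrite("pics/c7.png",np.hstack([a,b]))
E
```

```text
11.95 [461.15216391  29.57857455 218.78254696] [ 3.14136147 -0.00338928  0.18776773]
```

View pics/c7.png

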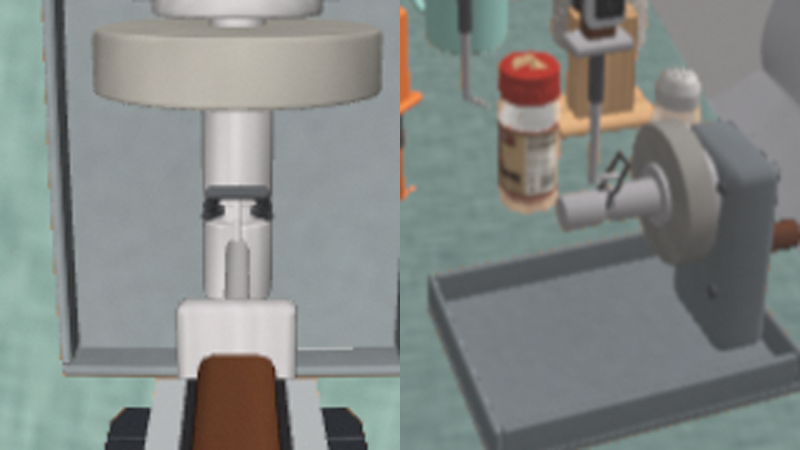

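The clip is out of the groove and lies tilted over the hook and spindle, at (235,200) left and (615,180) right. I'll raise it to see whether it hangs.

{"fn": "arm_command", "kwargs": {
  "deltas": [
    {"dx": 0, "dy": 0, "dz": 0.002, "yaw": 0, "jaw": 0},
    {"dx": 0, "dy": 0, "dz": 0.005, "yaw": 0, "jaw": 0},
    {"dx": 0, "dy": 0, "dz": 0.009, "yaw": 0, "jaw": 0},
    {"dx": 0, "dy": 0, "dz": 0.014, "yaw": 0, "jaw": 0},
    {"dx": 0, "dy": 0, "dz": 0.019, "yaw": 0, "jaw": 0},
    {"dx": 0, "dy": 0, "dz": 0.023, "yaw": 0, "jaw": 0},
    {"dx": 0, "dy": 0, "dz": 0.025, "yaw": 0, "jaw": 0},
    {"dx": 0, "dy": 0, "dz": 0.025, "yaw": 0, "jaw": 0}
  ]
}}

```text
clock: 12.8
eef_pos: [460.0, 29.4, 243.2]
tool_rot: [3.142, -0.001, 0.188]
force: [0.0, -0.1, -0.2]
width: 13.3
gripper_force: 59.7
```

```bash
python3 m.py w8|head -1; python3 - <<'E'
from h import *
im,d=get_image("side");np.savez("side8.npz",im=im,d=d)
a=cv2.imread("pics/w8.png")[140:320,220:380];a=cv2.resize(a,(400,450),interpolation=2)
b=im[:,:,::-1][220:390,270:430];b=cv2.resize(b,(400,450),interpolation=2)
cv2.imwrite("pics/c8.png",np.hstack([a,b]))
E
```

```text
12.85 [459.7762628   29.3892443  242.90526205] [ 3.14155590e+00 -2.14316473e-04  1.87778147e-01]
```

View pics/c8.png

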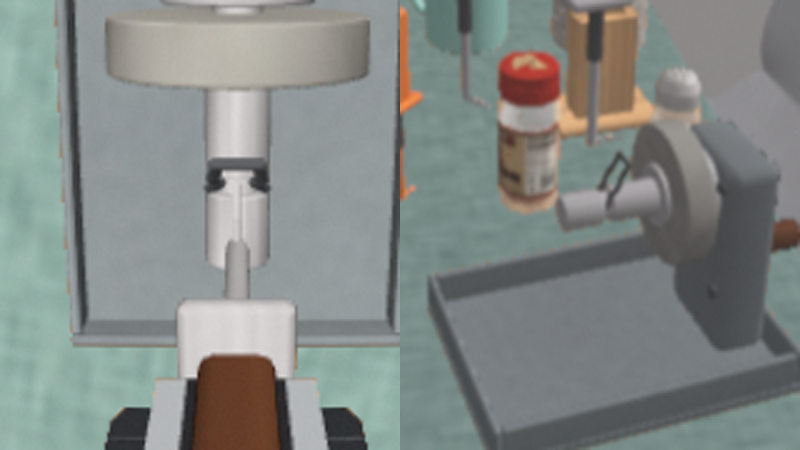

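I've used all ten pictures, so from here on it's numbers only. The clip rests tilted on top of the spindle and has to be swept off. I'll locate it in depth.

```bash
cat > clip.py <<'E'
from h import *
import sys
# sharpener frame in TCP-consistent coords: seat from tool measurements
th=np.radians(10.75);c,s=np.cos(th),np.sin(th)
seat=np.array([458.14+10.4*c,29.06+10.4*s])
def loc(w):
    l=w[...,:2]-seat;return l[...,0]*c+l[...,1]*s,-l[...,0]*s+l[...,1]*c,w[...,2]
def show(nm,w,im,ok,box):
    X,Y,Z=loc(w);hsv=im.max(2)
    k=ok&(hsv<105)&(X>box[0])&(X<box[1])&(Y>box[2])&(Y<box[3])&(Z>box[4])&(Z<box[5])
    if k.sum()<4:print(nm,"few",k.sum());return
    for a,b in zip(range(int(box[4]),int(box[5]),5),range(int(box[4])+5,int(box[5])+5,5)):
        q=k&(Z>=a)&(Z<b)
        if q.sum()>1:print(nm,"z",a,q.sum(),"X",np.percentile(X[q],[0,50,100]).round(1),"Y",np.percentile(Y[q],[0,50,100]).round(1))
E
python3 - <<'E'
from clip import *
D=np.load("w8.npz");w=wcloud(D["d"],D["K"],D["E"]);show("w",w,D["im"],D["d"]>0,(-27,25,-25,25,90,150))
D=np.load("side8.npz");w=cloud(D["d"],"side");show("s",w,D["im"],D["d"]>0,(-27,25,-25,25,90,150))
E
```

```text
w z 105 3 X [-1.8 -1.7  4.4] Y [-9.5 -7.2  7.4]
w z 110 17 X [-1.4 -0.1  1. ] Y [-9.5 -7.8  9.7]
w z 115 29 X [0.4 2.  4.1] Y [-7.1  4.2  8.7]
w z 120 23 X [3.2 4.5 7.3] Y [-9.1 -5.4  9.2]
w z 125 17 X [6.  6.4 8.3] Y [-8.2  5.5  9.2]
w z 130 76 X [ 7.9 11.3 13.3] Y [-8.  -0.9  8.3]
w z 135 37 X [10.5 12.1 13.7] Y [-6.4  1.2  7.5]
s z 95 5 X [ 3.2 21.4 24.6] Y [-10.2  -8.7  -7.1]
s z 100 56 X [-26.    2.8  24.9] Y [-12.7 -10.6  -2.6]
s z 105 17 X [-26.2 -25.5   7.3] Y [-12.6  -5.3   1.7]
s z 110 13 X [-0.   1.2  2.4] Y [-10.8  -7.8   5.7]
s z 115 17 X [0.8 3.7 6.1] Y [-11.3   3.6   6.9]
s z 120 14 X [4.5 5.8 8.5] Y [-11.3  -2.    7.1]
s z 125 18 X [ 6.2  8.9 12.3] Y [-11.2  -7.5   4.4]
s z 130 18 X [ 9.2 10.9 13.5] Y [-10.5  -2.8   4.9]
```

{"fn": "arm_command", "kwargs": {
  "deltas": [
    {"dx": -0.0037, "dy": 0.0196, "dz": 0, "yaw": 0, "jaw": 0},
    {"dx": -0.0037, "dy": 0.0196, "dz": 0, "yaw": 0, "jaw": 0},
    {"dx": 0.012, "dy": 0.0226, "dz": 0, "yaw": 0, "jaw": 0},
    {"dx": 0.012, "dy": 0.0226, "dz": -0.01, "yaw": 0, "jaw": 0},
    {"dx": 0.012, "dy": 0.0226, "dz": -0.02, "yaw": 0, "jaw": 0},
    {"dx": 0.012, "dy": 0.0226, "dz": -0.026, "yaw": 0, "jaw": 0},
    {"dx": 0.012, "dy": 0.0226, "dz": -0.026, "yaw": 0, "jaw": 0},
    {"dx": 0.0128, "dy": 0.0185, "dz": -0.026, "yaw": 0, "jaw": 0},
    {"dx": 0.0135, "dy": 0.0145, "dz": -0.026, "yaw": 0, "jaw": 0},
    {"dx": 0.0139, "dy": 0.0125, "dz": -0.026, "yaw": 0, "jaw": 0},
    {"dx": 0.0143, "dy": 0.0105, "dz": -0.026, "yaw": 0, "jaw": 0},
    {"dx": 0.0147, "dy": 0.0085, "dz": -0.026, "yaw": 0, "jaw": 0},
    {"dx": 0.015, "dy": 0.0065, "dz": -0.026, "yaw": 0, "jaw": 0},
    {"dx": 0.015, "dy": 0.0065, "dz": -0.026, "yaw": 0, "jaw": 0}
  ]
}}

```text
clock: 14.3
eef_pos: [474.8, 35.5, 216.9]
tool_rot: [3.141, -0.0, 0.187]
force: [0.4, 0.8, -1.1]
width: 13.4
gripper_force: 60.0
```

```bash
cat > look.py <<'E'
from clip import *
p=camera_params("wrist");im,d=get_image("wrist");print(np.round(read_state()["eef_pos"],1))
w=wcloud(d,p["camera_matrix"],p["extrinsics"]);show("w",w,im,d>0,(-30,28,-28,28,95,145))
im,d=get_image("side");w=cloud(d,"side")
np.savez("sideL.npz",im=im,d=d)
show("s",w,im,d>0,(-30,28,-28,28,110,145))
E
python3 look.py
```

```text
[474.8  35.8 216.8]
w z 100 71 X [1.  4.5 9.6] Y [-26.6 -16.   -8.7]
w z 105 35 X [ 1.5  8.4 11.9] Y [-27.9 -23.7  -9.8]
w z 110 12 X [ 0.8  3.4 12. ] Y [-27.7  -7.5  -6.1]
w z 115 171 X [-1.4  6.1 11.8] Y [-27.5 -16.3  -1.8]
w z 120 3 X [ 7.9  9.4 10.8] Y [-26.9 -24.2 -19.5]
s few 3
```

It has tipped onto its side towards -Y. I'll keep sweeping.

{"fn": "arm_command", "kwargs": {
  "deltas": [
    {"dx": 0.0005, "dy": -0.003, "dz": 0, "yaw": 0, "jaw": 0},
    {"dx": 0.001, "dy": -0.006, "dz": 0, "yaw": 0, "jaw": 0},
    {"dx": 0.0017, "dy": -0.009, "dz": 0, "yaw": 0, "jaw": 0},
    {"dx": 0.0022, "dy": -0.012, "dz": 0, "yaw": 0, "jaw": 0},
    {"dx": 0.0028, "dy": -0.015, "dz": 0, "yaw": 0, "jaw": 0},
    {"dx": 0.0034, "dy": -0.018, "dz": 0, "yaw": 0, "jaw": 0},
    {"dx": 0.004, "dy": -0.021, "dz": 0, "yaw": 0, "jaw": 0},
    {"dx": 0.004, "dy": -0.021, "dz": 0, "yaw": 0, "jaw": 0},
    {"dx": 0.004, "dy": -0.021, "dz": 0, "yaw": 0, "jaw": 0}
  ]
}}

```text
clock: 15.3
eef_pos: [478.8, 14.9, 216.8]
tool_rot: [-3.141, -0.0, 0.188]
force: [-0.6, 0.4, -0.8]
width: 13.1
gripper_force: 60.0
```

```bash
python3 look.py; cat > tray.py <<'E'
from clip import *
# dark wire in the tray: compare with tray grey
for n in("side","scene"):
    im,d=get_image(n);w=cloud(d,n);X,Y,Z=loc(w);g=im.max(2)
    k=(d>0)&(X>-84)&(X<94)&(abs(Y)<63)&(Z<45)&(Z>5)&(g<60)
    c=cv2.connectedComponentsWithStats(k.astype(np.uint8))
    for i in range(1,c[0]):
        if c[2][i,4]>8: q=c[1]==i;print(n,c[2][i].tolist(),"X",X[q].mean().round(),"Y",Y[q].mean().round(),"Z",Z[q].min().round(),Z[q].max().round(),"g",g[q].mean().round())
E
python3 tray.py
```

```text
[478.7  15.  216.8]
w z 105 7 X [4.4 6.6 8.9] Y [-9.5 -9.4 -9.4]
s few 1
```

```bash
cat > tray.py <<'E'
from clip import *
for n in("side","scene"):
    D=np.load(n+"0.npz");im,d=get_image(n);w=cloud(d,n);X,Y,Z=loc(w)
    df=D["im"].max(2).astype(int)-im.max(2)
    k=(d>0)&(X>-130)&(X<130)&(abs(Y)<110)&(Z<60)&(Z>-8)&(df>15)
    c=cv2.connectedComponentsWithStats(k.astype(np.uint8))
    for i in range(1,c[0]):
        if c[2][i,4]>5: q=c[1]==i;print(n,c[2][i].tolist(),"X",np.percentile(X[q],[0,50,100]).round(),"Y",np.percentile(Y[q],[0,50,100]).round(),"Z",Z[q].min().round(),Z[q].max().round(),"df",df[q].mean().round(),"g",im.max(2)[q].mean().round())
E
python3 tray.py
python3 - <<'E'
from clip import *
p=camera_params("wrist");im,d=get_image("wrist");np.savez("w9.npz",im=im,d=d,K=p["camera_matrix"],E=p["extrinsics"])
w=wcloud(d,p["camera_matrix"],p["extrinsics"]);X,Y,Z=loc(w);g=im.max(2)
k=(d>0)&(X>-85)&(X<94)&(abs(Y)<64)&(Z<30)&(Z>5)
print("tray grey",np.percentile(g[k],[1,5,50,95]))
m=k&(g<95);c=cv2.connectedComponentsWithStats(m.astype(np.uint8))
for i in range(1,c[0]):
    if c[2][i,4]>8: q=c[1]==i;print(c[2][i].tolist(),"X",np.percentile(X[q],[0,50,100]).round(),"Y",np.percentile(Y[q],[0,50,100]).round(),"Z",Z[q].min().round(),Z[q].max().round(),g[q].mean())
E
```

```text
side [363, 360, 21, 8, 73] X [ 5. 20. 38.] Y [-48. -41. -33.] Z 10.0 16.0 df 31.0 g 94.0
scene [374, 345, 13, 8, 34] X [ 5. 15. 26.] Y [-60. -48. -35.] Z 8.0 16.0 df 30.0 g 101.0
scene [382, 345, 4, 2, 6] X [26. 28. 34.] Y [-48. -46. -44.] Z 9.0 16.0 df 30.0 g 102.0
tray grey [104. 129. 156. 160.]
[343, 198, 7, 9, 10] X [ 6. 11. 14.] Y [-50. -48. -45.] Z 16.0 17.0 90.2
```

The clip is in the tray: X +5 to +38, Y -33 to -60 from the seat, resting 10–16 mm high. Now the pick goes back above its holder.

{"fn": "arm_command", "kwargs": {
  "deltas": [
    {"dx": 0, "dy": 0, "dz": 0.015, "yaw": 0, "jaw": 0},
    {"dx": 0, "dy": 0, "dz": 0.034, "yaw": 0, "jaw": 0},
    {"dx": 0.003, "dy": 0.02, "dz": 0.034, "yaw": -2.7, "jaw": 0},
    {"dx": 0.009, "dy": 0.06, "dz": 0.034, "yaw": -2.7, "jaw": 0},
    {"dx": 0.016, "dy": 0.105, "dz": 0.034, "yaw": -2.7, "jaw": 0},
    {"dx": 0.023, "dy": 0.15, "dz": 0.034, "yaw": -2.7, "jaw": 0},
    {"dx": 0.03, "dy": 0.195, "dz": 0.034, "yaw": -2.7, "jaw": 0},
    {"dx": 0.037, "dy": 0.24, "dz": 0.034, "yaw": -2.7, "jaw": 0},
    {"dx": 0.043, "dy": 0.28, "dz": 0.034, "yaw": -2.7, "jaw": 0},
    {"dx": 0.0463, "dy": 0.3028, "dz": 0.034, "yaw": -2.7, "jaw": 0},
    {"dx": 0.0463, "dy": 0.3028, "dz": 0.034, "yaw": -2.7, "jaw": 0},
    {"dx": 0.0463, "dy": 0.3028, "dz": 0.034, "yaw": -2.7, "jaw": 0},
    {"dx": 0.0463, "dy": 0.3028, "dz": 0.034, "yaw": -2.7, "jaw": 0},
    {"dx": 0.0463, "dy": 0.3028, "dz": 0.034, "yaw": -2.7, "jaw": 0},
    {"dx": 0.0463, "dy": 0.3028, "dz": 0.034, "yaw": -2.7, "jaw": 0}
  ]
}}

```text
clock: 17.15
eef_pos: [525.4, 316.4, 251.0]
tool_rot: [3.141, -0.0, 0.139]
force: [-0.5, 0.5, -0.3]
width: 13.7
gripper_force: 59.9
```

```bash
cat > hold.py <<'E'
from h import *
s=read_state();e=s["eef_pos"];a=s["tool_rot"][2];print(e.round(1),np.degrees(a).round(2))
p=camera_params("wrist");im,d=get_image("wrist");w=wcloud(d,p["camera_matrix"],p["extrinsics"]);l=w-e;ok=d>0
X=l[...,0]*np.cos(a)+l[...,1]*np.sin(a);Y=-l[...,0]*np.sin(a)+l[...,1]*np.cos(a);Z=w[...,2]
Q=np.stack([X,Y,Z],-1)
k=ok&(Z>85)&(Z<97)&(abs(X)<50)&(abs(Y)<30);print("block",k.sum(),*rect(Q[k]))
k=ok&(Z>3)&(Z<13)&(abs(X)<70)&(abs(Y)<45)&(im[...,0]>150);print("foot",k.sum(),*rect(Q[k]))
h=e[2]-92.2
for zl,zh in((-8,6),(15,35),(35,55),(55,70),(72,80)):
    k=ok&(Z>h+zl)&(Z<h+zh)&(X>-6)&(X<28)&(abs(Y)<14)
    if k.sum()>3:print("pick",zl,k.sum(),"X",np.percentile(X[k],[0,50,100]).round(1),"Y",np.percentile(Y[k],[1,50,99]).round(1))
E
python3 hold.py
```

```text
[525.4 316.4 251. ] 7.96
block 1531 [5.1 1.8] [52.2 29.8] 0.7
foot 2628 [0.1 7.9] [99.8 73.2] 0.9
pick -8 129 X [ 0.6  8.5 18.9] Y [-2.2  0.5  3.1]
pick 15 112 X [0.7 2.9 4. ] Y [-2.6  0.2  3. ]
pick 35 26 X [2.1 3.2 3.9] Y [-1.8  0.5  2.7]
pick 72 70 X [ 4.7 17.5 18.1] Y [-10.6   0.3  10.5]
```

The pick sits true in the hand and the offset matches the grip pose. I'll insert it.

{"fn": "arm_command", "kwargs": {
  "deltas": [
    {"dx": -0.0004, "dy": 0.0014, "dz": -0.015, "yaw": 0.2, "jaw": 0},
    {"dx": -0.0004, "dy": 0.0014, "dz": -0.035, "yaw": 0.2, "jaw": 0},
    {"dx": -0.0004, "dy": 0.0014, "dz": -0.05, "yaw": 0.2, "jaw": 0},
    {"dx": -0.0004, "dy": 0.0014, "dz": -0.052, "yaw": 0.2, "jaw": 0},
    {"dx": -0.0004, "dy": 0.0014, "dz": -0.052, "yaw": 0.2, "jaw": 0},
    {"dx": -0.0004, "dy": 0.0014, "dz": -0.057, "yaw": 0.2, "jaw": 0},
    {"dx": -0.0004, "dy": 0.0014, "dz": -0.064, "yaw": 0.2, "jaw": 0},
    {"dx": -0.0004, "dy": 0.0014, "dz": -0.07, "yaw": 0.2, "jaw": 0},
    {"dx": -0.0004, "dy": 0.0014, "dz": -0.07, "yaw": 0.2, "jaw": 0}
  ]
}}

```text
clock: 18.1
eef_pos: [524.1, 318.7, 179.9]
tool_rot: [3.141, 0.002, 0.144]
force: [-0.2, 0.0, -0.4]
width: 13.2
gripper_force: 59.9
```

{"fn": "arm_command", "kwargs": {
  "deltas": [
    {"dx": 0.0006, "dy": -0.0006, "dz": -0.01, "yaw": 0, "jaw": 0},
    {"dx": 0.0006, "dy": -0.0006, "dz": -0.025, "yaw": 0, "jaw": 0},
    {"dx": 0.0006, "dy": -0.0006, "dz": -0.04, "yaw": 0, "jaw": 0},
    {"dx": 0.0006, "dy": -0.0006, "dz": -0.055, "yaw": 0, "jaw": 0},
    {"dx": 0.0006, "dy": -0.0006, "dz": -0.062, "yaw": 0, "jaw": 0},
    {"dx": 0.0006, "dy": -0.0006, "dz": -0.067, "yaw": 0, "jaw": 0},
    {"dx": 0.0006, "dy": -0.0006, "dz": -0.068, "yaw": 0, "jaw": 0},
    {"dx": 0.0006, "dy": -0.0006, "dz": -0.068, "yaw": 0, "jaw": 0}
  ]
}}

```text
clock: 18.9
eef_pos: [525.5, 318.6, 113.1]
tool_rot: [-3.141, -0.001, 0.144]
force: [-0.2, -0.7, -0.9]
width: 13.0
gripper_force: 59.9
```

{"fn": "arm_command", "kwargs": {
  "deltas": [
    {"dx": 0, "dy": -0.0005, "dz": -0.0015, "yaw": 0, "jaw": 0},
    {"dx": 0, "dy": -0.0005, "dz": -0.003, "yaw": 0, "jaw": 0},
    {"dx": 0, "dy": -0.0005, "dz": -0.0036, "yaw": 0, "jaw": 0},
    {"dx": 0, "dy": -0.0005, "dz": -0.0036, "yaw": 0, "jaw": 0}
  ]
}}

```text
clock: 19.3
eef_pos: [525.3, 318.0, 109.3]
tool_rot: [-3.142, -0.0, 0.144]
force: [0.2, -0.6, 0.2]
width: 13.6
gripper_force: 59.9
```

{"fn": "arm_command", "kwargs": {
  "deltas": [
    {"dx": 0, "dy": 0, "dz": -0.0005, "yaw": 0, "jaw": 0},
    {"dx": 0, "dy": 0, "dz": -0.001, "yaw": 0, "jaw": 0},
    {"dx": 0, "dy": 0, "dz": -0.001, "yaw": 0, "jaw": 0}
  ]
}}

```text
clock: 19.6
eef_pos: [525.4, 318.0, 109.2]
tool_rot: [-3.142, -0.001, 0.144]
force: [-1.7, -0.0, 6.7]
width: 13.2
gripper_force: 61.1
```

Seated: 6.7 N at the original grip height. I'll open and retreat straight up.

{"fn": "arm_command", "kwargs": {
  "deltas": [
    {"dx": 0, "dy": 0, "dz": 0.0005, "yaw": 0, "jaw": 0.3},
    {"dx": 0, "dy": 0, "dz": 0.0005, "yaw": 0, "jaw": 0.6},
    {"dx": 0, "dy": 0, "dz": 0.0005, "yaw": 0, "jaw": 1},
    {"dx": 0, "dy": 0, "dz": 0.0005, "yaw": 0, "jaw": 1},
    {"dx": 0, "dy": 0, "dz": 0.0005, "yaw": 0, "jaw": 1},
    {"dx": 0, "dy": 0, "dz": 0.0005, "yaw": 0, "jaw": 1},
    {"dx": 0, "dy": 0, "dz": 0.02, "yaw": 0, "jaw": 1},
    {"dx": 0, "dy": 0, "dz": 0.06, "yaw": 0, "jaw": 1},
    {"dx": 0, "dy": 0, "dz": 0.1, "yaw": 0, "jaw": 1},
    {"dx": 0, "dy": 0, "dz": 0.14, "yaw": 0, "jaw": 1},
    {"dx": 0, "dy": 0, "dz": 0.15, "yaw": 0, "jaw": 1},
    {"dx": 0, "dy": 0, "dz": 0.15, "yaw": 0, "jaw": 1},
    {"dx": 0, "dy": 0, "dz": 0.15, "yaw": 0, "jaw": 1},
    {"dx": 0, "dy": 0, "dz": 0.15, "yaw": 0, "jaw": 1}
  ]
}}

```text
clock: 21.0
eef_pos: [524.3, 317.3, 256.2]
tool_rot: [3.14, 0.003, 0.144]
force: [0.4, -0.1, -0.4]
width: 85.4
gripper_force: 0.0
```

```bash
python3 m.py w10; python3 tray.py; python3 - <<'E'
from h import *
for n in("scene","side"):
    D=np.load(n+"0.npz");im,d=get_image(n)
    for nm,c in(("jar",1),("shaker",0)):
        for I,d_ in((D["im"],D["d"]),(im,d)):
            w=cloud(d_,n);hsv=cv2.cvtColor(I,cv2.COLOR_RGB2HSV)
            if c:k=(d_>0)&(w[...,2]>90)&(w[...,2]<112)&((hsv[...,0]<8)|(hsv[...,0]>172))&(hsv[...,1]>150)&(w[...,0]<520)
            else:k=(d_>0)&(w[...,2]>50)&(w[...,2]<95)&(hsv[...,1]<40)&(np.hypot(w[...,0]-560,w[...,1]-205)<40)
            print(n,nm,k.sum(),w[k].mean(0).round(1))
E
```

```text
21.05 [524.36828315 317.39360199 256.28811561] [3.14008411 0.00318859 0.14421588]
handletop 518 [527.1 319.  165.1] [525.8 318.9] [18.5 12.8] 8.6
collar 481 [535.5 319.   99.3] [523.8 317.5] [38.3 26. ] 8.4
block 804 [544.7 318.8  93.2] [530.7 318.5] [51.2 29.4] 8.5
foot 2387 [548.5 322.5   9.3] [526.  317.6] [98.2 59.6] 8.4
rim [474.2  33.6] [190.6 140.3] 10.7
spindle l [-32.1   2.9] [19.4 48.9] 88.6 117.88137588981289
side [363, 360, 21, 8, 83] X [ 5. 20. 39.] Y [-66. -42. -32.] Z 9.0 30.0 df 32.0 g 92.0
scene [374, 344, 14, 9, 54] X [ 4. 17. 35.] Y [-61. -46. -33.] Z 7.0 17.0 df 32.0 g 99.0
scene jar 201 [450.3 198.3 102.9]
scene jar 200 [450.5 198.3 102.5]
scene shaker 203 [559.6 206.7  75.3]
scene shaker 204 [560.2 206.6  74.9]
side jar 258 [452.8 191.5 101.6]
side jar 261 [452.6 191.6 101.4]
side shaker 283 [563.9 202.7  77.2]
side shaker 284 [563.4 202.9  77.2]
```

The pick is back at its original height and position, the clip is in the tray, and the jar and shaker haven't moved. Handing in.

```bash
python3 -c "
from cell import *;print(finish_job())"
```

```text
the job is handed in; nothing more can be done
None
```

The job is handed in at about 21 s: the clip came out of its groove and lies in the sharpener's tray, the pick is back in its holder upright and fully down, and the spice jar and salt shaker did not move. The highest force I read was about 10 N, while lifting the clip.

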